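# Turn and offer the bonbon dish

## Robot

A 6-joint arm with a two-finger parallel gripper is mounted at the origin on a cart in front of the work surface, level with it; the furniture and walls round the work are solid. World frame = base frame: x ahead of the robot, y to its left, z up, the work surface at z = 0. Lengths are in mm, angles in rad, forces in N, time in s.
With the tool pointing down it reaches from about 275 to 1000 mm from the base axis. Payload 8.4 kg.
Tool frame: the origin (TCP) lies midway between the tips of the shut fingers; the grasp point (between the pads) lies 19 mm behind it; z points along the fingers, y is the line along which they close (so a half turn about z gives the same grasp; the last joint's range is limited). The gripper opens to 85 mm and grips with 20 to 120 N. Pads are 22 mm wide; open, the fingers measure 114 mm over their backs; the gripper's body (76 mm by 85 mm) begins 54 mm behind the grasp point. The pads swing forward as they close: fully open they stand 13 mm farther back than shut.
Start: joints at [-1.302, 0.353, 1.633, -0, 1.155, -0.002], TCP at [167.187, -602.226, 231.281] pointing down, gripper open.
Joint ranges: [-2.63, 2.63], [-0.92, 2.1], [0.06, 2.66], [-1.3, 4.44], [0, 2.69], [-3.02, 3.02]. Speed limits (rad/s): [2.22, 2.22, 2.79, 3.14, 3.14, 3.14].

## Interface

Orientations are given as [roll, pitch, yaw] about the fixed x, y, z axes, in that order (R = Rz(yaw) Ry(pitch) Rx(roll)).
In Python, from rig import r, imaging gives the robot as it stands. The module is installed in compiled form; this text tells all that it offers.
- The arm moves only by the tool arm_command, never from a script. Its argument "deltas" is a list of rows, each an object of numbers: "hand": the finger opening in mm, from 0 to 85.4; "tx", "ty", "tz": the shift along the tool's x, y, z in mm; "wx", "wy", "wz": the turn, a rotation vector about the tool's x, y, z in rad. A call has 1 to 8 rows; each row shifts and turns the commanded pose from where the row before left it, along the tool's axes as they then stand; what a row does not reach is not made up. A row lasts 1/8 s, in which the tool goes at most 62.5 mm and 10.7 degrees, less where a joint would pass 70% of its speed; a pose out of reach is approached as far as the arm can. A call with a gripper value outside its range is refused whole. The fingers move at their own pace and stop on an object; "squeeze" is the grip in N (left out, the last holds). Time passes only in rows, so rows that do not move let the fingers close. It gives the time, the measured TCP pose, the force, the opening and the grip force at its end, in the units of the state.
- r.sense(): the state, without advancing time (a new reading comes with each control period).
- imaging.grab_frame(name): name is "scene" or "top" or "wrist"; returns a dict with "image" (480x640x3 uint8, red, green, blue), "mtx" (3x3 intrinsics, pixels), "world_to_cam" (4x4, takes a point from world to camera coordinates). Camera axes: x right, y up, looking along -z (the intrinsics and any distortion apply to the point x, -y, -z); pixel columns grow to the right and rows downward; lengths in mm; the calibration is good to about 2 mm. A picture is of the moment at which its call begins. There is no depth.
- r.sign_off(): hands the job in; it is judged then, once.
The state is a dict: "clock": time; "qpos": joint angles; "qvel": joint speeds; "joint_efforts": joint torques, N m; "eef_pos": TCP position; "tcp_rot": TCP orientation; "contact_force": force on the tool from outside, world axes, zero at the start; "wrist_torque": the same for the moment, N m; "opening": opening from 0.0 (shut) to 1.0 (fully open); "grasp_force": force on a finger pad.
Only numpy, scipy, OpenCV 4.12 (cv2) and the standard library are available. Lean on these libraries where they do the work, as an engineer would, in place of code of your own. Each camera call takes 0.05 s, during which the arm holds its last target. There are 200 camera calls.

## Task

Take the shallow white dish by its overhead handle, lift it off the cork trivet before turning it, then in the air turn it about a quarter turn anticlockwise (seen from above), so that its blue tab points squarely to the board's blue-striped edge instead of along the board. Carry it over the white plate and finish still holding it there, still, level and centred about 10 cm above the plate, without setting it down or letting go. All the while keep the gold ball inside the blue ring painted in the dish (it must lie at the dish's middle at the end), and leave the mug, the bowl and the salt shaker alone.

Things in the scene. Friction and masses are not known exactly. Their poses are not given: they have to be found in the camera images.
- dish_handle (a point): Centre of the dark wooden grip bar of the dish, the place to grasp from above, 120 mm above the dish's underside. The bar is 12 mm thick (along the dish's x), 74 mm long (along the dish's y) and 16 mm high, carried by two steel posts 132 mm apart that lean in to its ends; below the bar there is 60 mm of free air above the ball. The point has the dish's axes: x points to the blue tab, z up. Loose dish with ball: about 0.25 to 0.4 kg, balanced under this point.
- dish_center (a point): Middle of the inside of the dish, 10 mm above its underside. White round dish, outer diameter 146 mm, 22 mm high at the rim, standing on the cork trivet at the start. Inside it is hollowed as a cone that rises 6 degrees towards the outside up to 36 mm from the middle and then 14 degrees. A thin blue ring of 30 mm radius is painted round the middle. Axes as dish_handle.
- dish_tab (a point): On the blue thumb tab that sticks out of the rim of the dish, 80 mm from the dish's axis along the dish's x. At the start it points along the board's y (within about 17 degrees); at the end it shall point along the board's -x.
- ball_center (a point): Centre of the gold-foiled ball, 34 mm diameter, 30 g, that lies loose in the middle of the dish, its centre 17 mm above dish_center. It rolls easily: a tilt of over about 6 degrees or a hard start or stop makes it run out of the ring.
- board: Wooden serving board, fixed, 180 mm (x) by 420 mm (y), 18 mm thick, origin at the centre of its underside. Its long side runs along its y; the blue stripe lies along its -x edge (the edge nearer the robot).
- trivet: Round cork trivet, 110 mm diameter, 8 mm thick, fixed on one end of the board, origin at the centre of its underside; the dish stands on its middle. Axes as the board's.
- side_plate: White plate, 199 mm diameter, 22 mm high, fixed on the other end of the board (either end), origin at the centre of its underside, which lies 18 mm above the worktop. Axes as the board's.
- mug_counter: White mug, 92 mm diameter, 95 mm high, behind the board; origin at the centre of its underside. To be left alone.
- small_bowl: White bowl, 120 mm diameter, 51 mm high, to the right of the board; origin at the centre of its underside. To be left alone.
- salt_shaker: Salt shaker, 44 mm diameter, 90 mm high, to the left of the board; origin at the centre of its underside. To be left alone.
- dish: The dish as a whole (with its handle); origin at the centre of its underside, 10 mm below dish_center. Axes as dish_handle.

How it is judged:
By the outcome, as a careful person would: the job done as asked, in the order asked, and still so for the second after the job is handed in, while the arm keeps its last pose, push and grip.
It also fails if it takes over 51 s, if anything falls off the work surface, if the arm or the gripper's body presses on something with over 40 N, if the wrist force passes 120 N, or if a joint passes its speed limit or range.

## Working session

There is one attempt and no reset: what is moved stays moved. The work goes in short steps, Python scripts to look and compute and a tool call to move; the robot and the scene stay as the last step left them, time stands still between calls to the robot, and variables do not carry over. Pictures are saved under pics/ and viewed, at most 11 in all, crops included, and the job is handed in when it is done.

Besides the shell and the picture viewer there is one more tool, called after ">>>" by a JSON object that holds its "name" and its "arguments". arm_command: Moves the arm, as the interface text tells. Its arguments: {"type":"object","properties":{"deltas":{"type":"array"},"squeeze":{"type":"number"}},"required":["deltas"]}

```bash
mkdir -p pics; python3 - <<'E'
from rig import r, imaging
import cv2,numpy as np
for n in("scene","top"):
    f=imaging.grab_frame(n);cv2.imwrite(f"pics/{n}0.png",f["image"][:,:,::-1]);np.savez(f"{n}0.npz",**f)
    w=f["world_to_cam"];print(n,(-w[:3,:3].T@w[:3,3]).round(),f["mtx"].round(1).tolist(),[k for k in f])
print(r.sense())
E
```

```text
scene [   69. -1125.   656.] [[510.6, 0.0, 324.0], [0.0, 510.6, 238.7], [0.0, 0.0, 1.0]] ['image', 'mtx', 'world_to_cam']
top [-179. -418. 1798.] [[600.9, 0.0, 317.0], [0.0, 600.9, 235.1], [0.0, 0.0, 1.0]] ['image', 'mtx', 'world_to_cam']
{'clock': 0.1, 'qpos': array([-1.30239683e+00,  3.53631509e-01,  1.63405472e+00, -2.84786455e-05,
        1.15518966e+00, -2.39565434e-03]), 'qvel': array([-6.93590151e-04, -8.17342876e-04, -2.48033131e-03,  8.24213882e-04,
       -4.70993906e-04, -4.30998056e-05]), 'joint_efforts': array([-6.62423963e-05, -6.06357193e+01, -3.42819786e+01,  1.78893691e-05,
        3.91371883e-03,  3.08632889e-05]), 'eef_pos': array([ 167.06756689, -601.81665802,  230.60604158]), 'tcp_rot': array([-3.14030935e+00,  2.29652531e-05,  2.70806680e-01]), 'contact_force': array([-0.21731404,  0.19763838, -0.31169358]), 'wrist_torque': array([ 0.04962934, -0.07378749,  0.01485382]), 'grasp_force': 0.0, 'opening': 0.9996163204406932}
```

View pics/scene0.png

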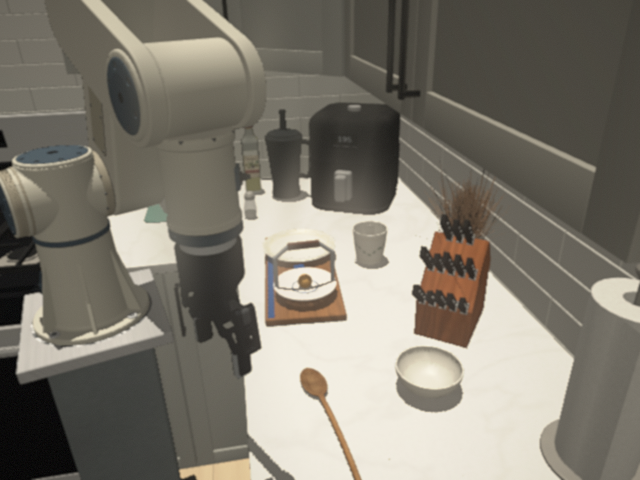

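View pics/top0.png

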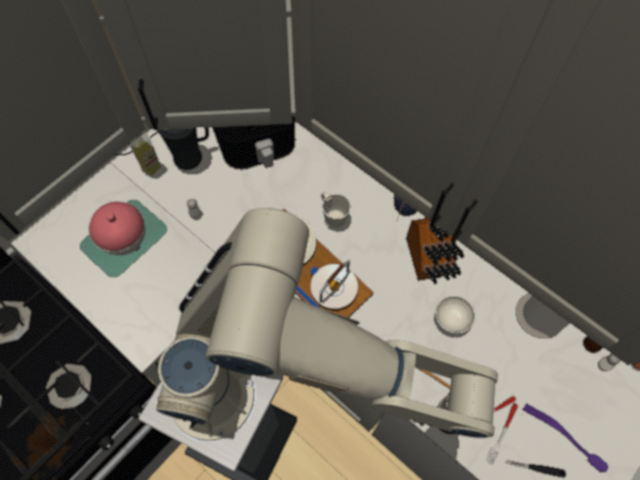

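The scene view shows the dish at about (305,287) with its ball at (304,281), on the near end of the board. The plate is behind it at (300,245) and the blue stripe is on the left edge. In the top view the dish is at (334,286) with its tab near (315,270), and the arm partly hides the plate.

```bash
cat > h.py <<'E'
import numpy as np,cv2
def ray(f,uv):
    w=np.array(f["world_to_cam"]);k=np.linalg.inv(f["mtx"])@[uv[0],uv[1],1.]
    return -w[:3,:3].T@w[:3,3], w[:3,:3].T@np.array([k[0],-k[1],-k[2]])
def onz(f,uv,z):
    c,d=ray(f,uv);return c+d*(z-c[2])/d[2]
def proj(f,p):
    w=np.array(f["world_to_cam"]);q=w[:3,:3]@np.asarray(p,float)+w[:3,3];q=np.array(f["mtx"])@[q[0],-q[1],-q[2]];return q[:2]/q[2]
E
python3 - <<'E'
import cv2,numpy as np
from h import *
t=dict(np.load("top0.npz"));s=dict(np.load("scene0.npz"))
a=cv2.resize(s["image"][220:330,250:400],(800,587),interpolation=cv2.INTER_CUBIC)
b=cv2.resize(t["image"][200:330,270:390],None,fx=4.5,fy=4.5,interpolation=cv2.INTER_CUBIC)
a=cv2.resize(a,(400,293));b=cv2.resize(b,(400,433))
o=np.zeros((433,800,3),np.uint8);o[:293,:400]=a;o[:,400:]=b
cv2.imwrite("pics/c.png",o[:,:,::-1])
for n,f,uv,z in[("dish top",t,(334,286),48),("dish sc",s,(305,287),48),("plate sc",s,(300,246),40),("mug",t,(337,215),50),("mug sc",s,(370,260),0),("bowl",t,(454,316),50),("salt",s,(250,215),0),("salt t",t,(194,208),45)]:print(n,onz(f,uv,z).round())
for n,f in(("t",t),("s",s)):
    h=cv2.cvtColor(f["image"],cv2.COLOR_RGB2HSV);m=cv2.inRange(h,(100,90,50),(130,255,255))
    k,l,st,c=cv2.connectedComponentsWithStats(m)
    for i in range(1,k):
        if st[i,4]>8: print(n,st[i],c[i].round(1),onz(f,c[i],20).round())
E
```

```text
dish top [ 455. -180.   48.]
dish sc [ 450. -198.   48.]
plate sc [527.  14.  40.]
mug [683. -81.  50.]
mug sc [692. -77.   0.]
bowl [ 529. -549.   50.]
salt [500. 372.   0.]
salt t [498. 355.  45.]
t [311 267   7   7  28] [313.6 270.1] [485. -94.  20.]
t [296 287  22  20  87] [305.3 296. ] [ 394. -110.   20.]
s [270 306   3  11  25] [270.9 312. ] [ 358. -218.   20.]
```

View pics/c.png

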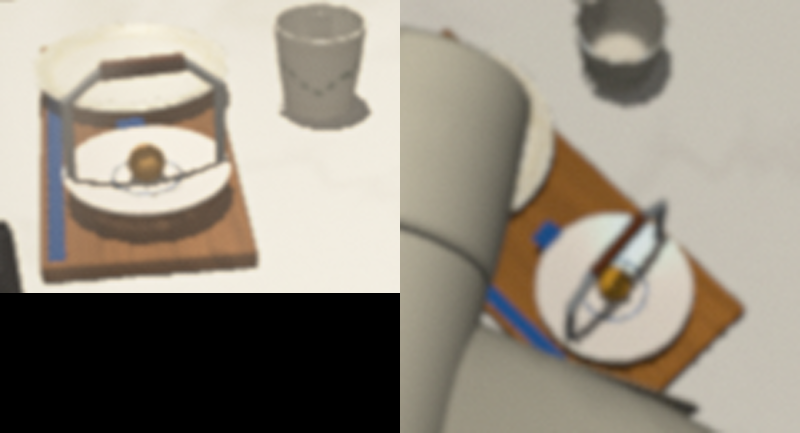

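>>> {"name": "arm_command", "arguments": {"deltas": [{"tx": 12,"ty": -10,"tz": -8},{"tx": 24,"ty": -20,"tz": -12},{"tx": 27,"ty": -22,"tz": -12},{"tx": 27,"ty": -22,"tz": -12},{"tx": 27,"ty": -22,"tz": -12},{"tx": 27,"ty": -22,"tz": -12},{"tx": 27,"ty": -22,"tz": -12},{"tx": 27,"ty": -22,"tz": -12}]}}

```text
schema error: expected keys hand, tx, ty, tz, wx, wy, wz
```

>>> {"name": "arm_command", "arguments": {"deltas": [{"tx": 27,"ty": -22,"tz": -6},{"tx": 27,"ty": -22},{"tx": 27,"ty": -22},{"tx": 27,"ty": -22},{"tx": 27,"ty": -22},{"tx": 27,"ty": -22},{"tx": 20,"ty": -18},{"tx": 8,"ty": -10}]}}

```text
schema error: expected keys hand, tx, ty, tz, wx, wy, wz
```

```bash
python3 - <<'E'
from rig import r, imaging
import cv2,numpy as np
o=[]
for n in("scene","top","wrist"):
    f=imaging.grab_frame(n);np.savez(f"{n}1.npz",**f);o.append(f["image"])
a=np.zeros((600,800,3),np.uint8)
a[:480,:640]=o[2]; 
cv2.imwrite("pics/w1.png",o[2][:,:,::-1])
c=np.hstack([cv2.resize(o[0][215:335,240:400],(400,300)),cv2.resize(o[1][180:330,250:400],(400,400))[:300]])
c2=np.zeros((400,800,3),np.uint8);c2[:300,:400]=c[:,:400];c2[:,400:]=cv2.resize(o[1][180:330,250:400],(400,400))
cv2.imwrite("pics/c1.png",c2[:,:,::-1])
s=r.sense();print(s["clock"],s["eef_pos"].round(1),s["tcp_rot"].round(3),s["qpos"].round(2))
E
```

```text
0.25 [ 167.1 -602.   230.9] [-3.141  0.     0.271] [-1.3   0.35  1.63 -0.    1.16 -0.  ]
```

View pics/w1.png

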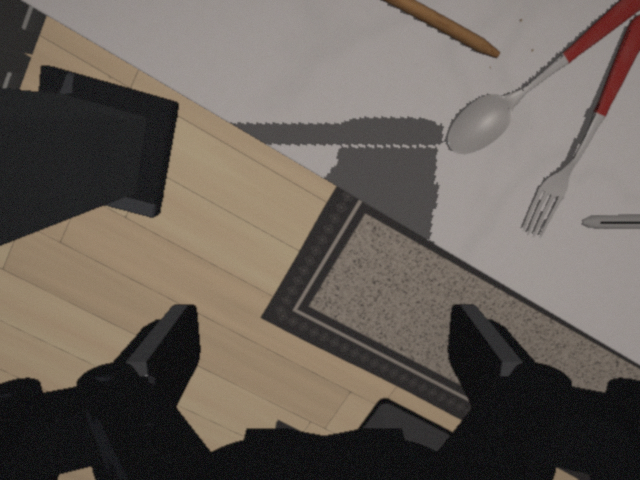

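View pics/c1.png

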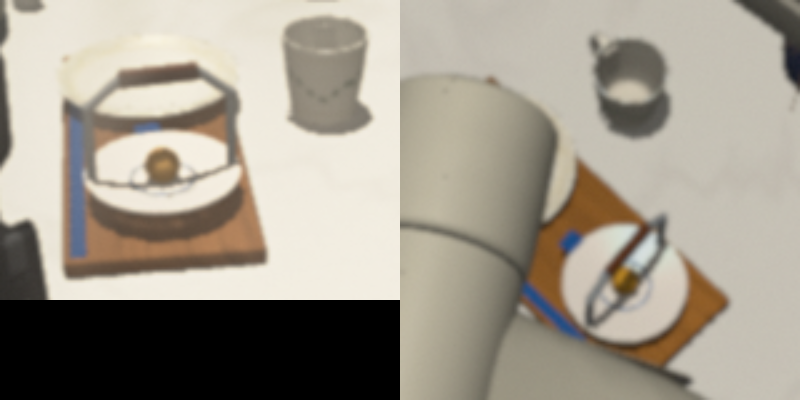

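The moves were refused because every row needs all the keys, so nothing moved. These pictures show the same scene as before: the scene crop has the dish with its handle near (160,75), and the wrist view shows only the floor and cutlery.

>>> {"name": "arm_command", "arguments": {"deltas": [{"hand": 85,"tx": 10,"ty": -10,"tz": -8,"wx": 0,"wy": 0,"wz": 0},{"hand": 85,"tx": 20,"ty": -21,"tz": -12,"wx": 0,"wy": 0,"wz": 0},{"hand": 85,"tx": 22,"ty": -23,"tz": -14,"wx": 0,"wy": 0,"wz": 0},{"hand": 85,"tx": 22,"ty": -23,"tz": -14,"wx": 0,"wy": 0,"wz": 0},{"hand": 85,"tx": 22,"ty": -23,"tz": -14,"wx": 0,"wy": 0,"wz": 0},{"hand": 85,"tx": 22,"ty": -23,"tz": -14,"wx": 0,"wy": 0,"wz": 0},{"hand": 85,"tx": 22,"ty": -23,"tz": -14,"wx": 0,"wy": 0,"wz": 0},{"hand": 85,"tx": 22,"ty": -23,"tz": -14,"wx": 0,"wy": 0,"wz": 0}]}}

```text
clock: 1.25
eef_pos: [278.5, -394.3, 336.2]
tcp_rot: [3.141, -0.0, 0.271]
contact_force: [-0.5, -1.0, 0.4]
opening: 0.994
grasp_force: 0.0
```

>>> {"name": "arm_command", "arguments": {"deltas": [{"hand": 85,"tx": 22,"ty": -23,"tz": 0,"wx": 0,"wy": 0,"wz": 0.04},{"hand": 85,"tx": 22,"ty": -23,"tz": 0,"wx": 0,"wy": 0,"wz": 0.04},{"hand": 85,"tx": 22,"ty": -23,"tz": 0,"wx": 0,"wy": 0,"wz": 0.04},{"hand": 85,"tx": 22,"ty": -23,"tz": 0,"wx": 0,"wy": 0,"wz": 0.04},{"hand": 85,"tx": 22,"ty": -23,"tz": 0,"wx": 0,"wy": 0,"wz": 0.04},{"hand": 85,"tx": 22,"ty": -23,"tz": 0,"wx": 0,"wy": 0,"wz": 0.04},{"hand": 85,"tx": 18,"ty": -23,"tz": 0,"wx": 0,"wy": 0,"wz": 0.03},{"hand": 85,"tx": 8,"ty": -10,"tz": 0,"wx": 0,"wy": 0,"wz": 0}]}}

```text
clock: 2.25
eef_pos: [410.1, -202.9, 335.7]
tcp_rot: [3.142, -0.001, 0.003]
contact_force: [0.4, -0.9, -0.2]
opening: 1.001
grasp_force: 0.0
```

```bash
python3 - <<'E'
from rig import r, imaging
import cv2,numpy as np
for n in("scene","top","wrist"):
    f=imaging.grab_frame(n);np.savez(f"{n}1.npz",**f)
    cv2.imwrite(f"pics/{n}2.png",f["image"][:,:,::-1])
s=r.sense();print(s["clock"],s["eef_pos"].round(1),s["tcp_rot"].round(3),s["qpos"].round(2))
E
```

```text
2.4 [ 409.6 -204.2  335.5] [3.141e+00 0.000e+00 3.000e-03] [-0.47 -0.01  1.84 -0.    1.31  1.1 ]
```

View pics/wrist2.png

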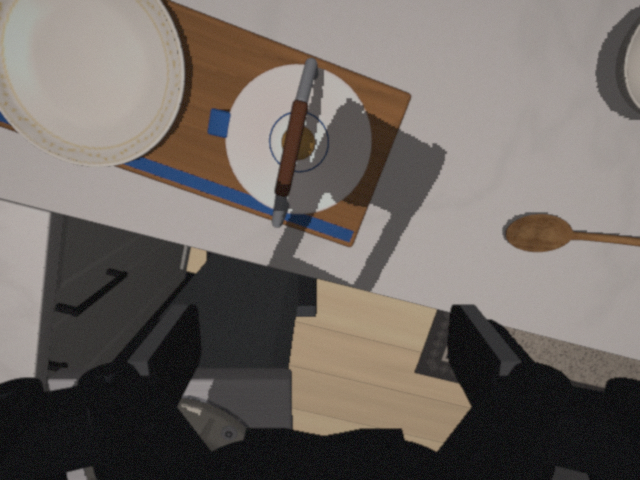

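The wrist view is clear. The bar runs from (300,100) to (284,193), the ring is at (299,141), the tab at (219,122), the plate at (85,70) partly cut off, and the stripe from (130,165) to (352,238).

```bash
python3 - <<'E'
import cv2,numpy as np
from h import *
f=dict(np.load("wrist1.npz"));im=f["image"];h=cv2.cvtColor(im,cv2.COLOR_RGB2HSV)
b=cv2.inRange(h,(100,110,40),(130,255,255))
k,l,st,c=cv2.connectedComponentsWithStats(b)
tab=None
for i in range(1,k):
    if st[i,4]>40:
        print(st[i],c[i].round(1))
        ys,xs=np.nonzero(l==i)
        if abs(c[i][0]-219)<15 and abs(c[i][1]-122)<15: tab=onz(f,c[i],44);print("tab",tab.round(1))
        elif c[i][1]>150:
            P=np.array([onz(f,p,18) for p in zip(xs,ys)])[:,:2];d=cv2.fitLine(P.astype(np.float32),cv2.DIST_HUBER,0,.01,.01).ravel();print("stripe",d,np.degrees(np.arctan2(d[1],d[0])))
# bar: dark reddish brown
R=im[...,0].astype(int)
bm=cv2.inRange(h,(0,90,20),(14,255,120));bm[:80]=0;bm[210:]=0;bm[:,:260]=0;bm[:,325:]=0
k,l,st,c=cv2.connectedComponentsWithStats(bm);i=1+st[1:,4].argmax();print("bar",st[i],c[i])
ys,xs=np.nonzero(l==i);rc=cv2.minAreaRect(np.c_[xs,ys].astype(np.float32));print(rc)
P=np.array([onz(f,p,152) for p in zip(xs,ys)])[:,:2].astype(np.float32);print("barrect",cv2.minAreaRect(P),P.mean(0))
d=cv2.fitLine(P,cv2.DIST_HUBER,0,.01,.01).ravel();print("bar dir",np.degrees(np.arctan2(d[1],d[0])))
# ring & ball
ring=cv2.inRange(h,(100,50,40),(130,255,255));ring[:100]=0;ring[180:]=0;ring[:,:262]=0;ring[:,340:]=0
ys,xs=np.nonzero(ring);e=cv2.fitEllipse(np.c_[xs,ys].astype(np.float32));print("ring",e);dc=onz(f,e[0],39);print("dish",dc)
if tab is not None:print("tabdir",np.degrees(np.arctan2(*(tab-dc)[1::-1])))
# plate rim in scene & dist: edge of plate in wrist view
w=cv2.inRange(h,(0,0,120),(180,80,255))
for n in("top","scene"):
    g=dict(np.load(n+"1.npz"))
    print(n,"plate guess",proj(g,[560,10,40]),"dish",proj(g,dc))
E
```

```text
[208 109  22  28 465] [218.4 122.5]
tab [475.3 -98.3  44. ]
[ 126  158  147   57 1554] [198.6 183.6]
stripe [ 3.4272298e-01  9.3943650e-01  4.0935852e+02 -6.7815948e+01] 69.95714
[285 214  68  27 674] [320.  225.8]
stripe [ 3.0784228e-01  9.5143741e-01  3.6297418e+02 -1.9850847e+02] 72.070755
bar [ 276  101   31   95 1305] [291.28582375 146.45287356]
((290.9771728515625, 148.10438537597656), (16.424131393432617, 95.88885498046875), 12.33908748626709)
barrect ((456.52325439453125, -178.1066131591797), (12.385376930236816, 72.12960052490234), 76.7404556274414) [ 458.5046  -178.49748]
bar dir -13.247409
ring ((298.5747985839844, 141.2090301513672), (58.600440979003906, 60.10866165161133), 157.30050659179688)
dish [ 457.05896069 -177.7654188    39.        ]
tabdir 77.07003987241482
top plate guess [295.29913912 235.36343553] dish [333.67023388 286.15659654]
scene plate guess [311.7685553  244.06492975] dish [304.56822801 285.50346081]
```

View pics/top2.png

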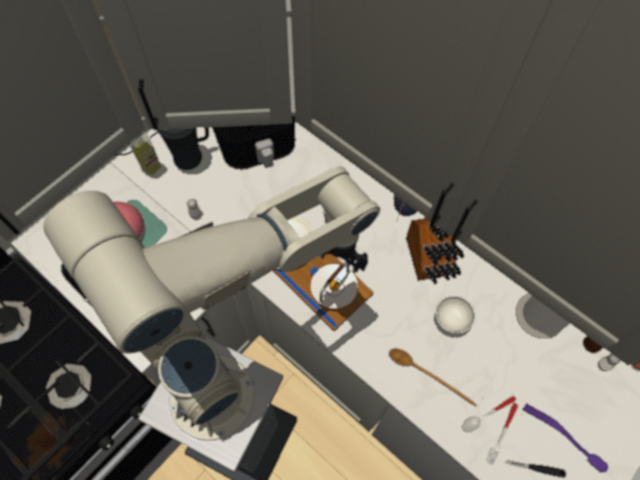

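The dish is at (457,−178) with its tab at 77°, and the board's y lies at 70.5°. I'll move above the handle, and fit the plate circle from the saved frame.

>>> {"name": "arm_command", "arguments": {"deltas": [{"hand": 85,"tx": 8,"ty": -4,"tz": 5,"wx": 0,"wy": 0,"wz": 0},{"hand": 60,"tx": 14,"ty": -8,"tz": 15,"wx": 0,"wy": 0,"wz": 0},{"hand": 50,"tx": 16,"ty": -9,"tz": 25,"wx": 0,"wy": 0,"wz": 0},{"hand": 50,"tx": 9.4,"ty": -5,"tz": 30,"wx": 0,"wy": 0,"wz": 0.04},{"hand": 50,"tx": 0,"ty": 0,"tz": 30,"wx": 0,"wy": 0,"wz": 0.08},{"hand": 50,"tx": 0,"ty": 0,"tz": 20,"wx": 0,"wy": 0,"wz": 0.08},{"hand": 50,"tx": 0,"ty": 0,"tz": 10,"wx": 0,"wy": 0,"wz": 0.033},{"hand": 50,"tx": 0,"ty": 0,"tz": 0,"wx": 0,"wy": 0,"wz": 0}]}}

```text
clock: 3.4
eef_pos: [456.9, -178.2, 199.4]
tcp_rot: [-3.141, 0.002, -0.231]
contact_force: [0.5, -1.2, 0.5]
opening: 0.587
grasp_force: 0.0
```

```bash
python3 - <<'E'
import cv2,numpy as np
from h import *
from scipy.optimize import least_squares
from rig import r,imaging
f=dict(np.load("wrist1.npz"));im=f["image"];h=cv2.cvtColor(im,cv2.COLOR_RGB2HSV)
m=cv2.inRange(h,(0,0,100),(180,75,255));m=cv2.morphologyEx(m,cv2.MORPH_OPEN,np.ones((5,5)))
# rim points: last mask pixel along rays from plate middle towards the board wood
pts=[]
for a in np.radians(np.arange(-28,62,3)):
    for q in range(70,130):
        u,v=int(round(85+q*np.cos(a))),int(round(70+q*np.sin(a)))
        if v<0 or m[v,u]==0: break
    if v>=0 and q<129: pts.append((u,v))
P=np.array([onz(f,p,40)[:2] for p in pts])
for loss in[0]:
    g=least_squares(lambda c:np.hypot(*(P-c).T)-99.5,[540,10],loss="soft_l1");print(len(pts),"plate",g.x.round(1),np.abs(g.fun).mean().round(2))
g=least_squares(lambda c:np.hypot(*(P-c[:2]).T)-c[2],[540,10,99],loss="soft_l1");print(g.x.round(1))
d=np.array([457,-178]);v=g.x[:2]-d;print("angle dish->plate",np.degrees(np.arctan2(v[1],v[0])),np.hypot(*v))
fr=imaging.grab_frame("wrist");np.savez("wrist3.npz",**fr);cv2.imwrite("pics/wrist3.png",fr["image"][:,:,::-1])
s=r.sense();print(s["eef_pos"].round(1),s["tcp_rot"].round(3),s["opening"])
E
```

```text
30 plate [529.7  31.6] 0.22
[529.6  31.2  99.2]
angle dish->plate 70.86189902878081 221.475735233713
[ 457.3 -178.4  200.2] [-3.141  0.    -0.231] 0.5849927173054281
```

View pics/wrist3.png

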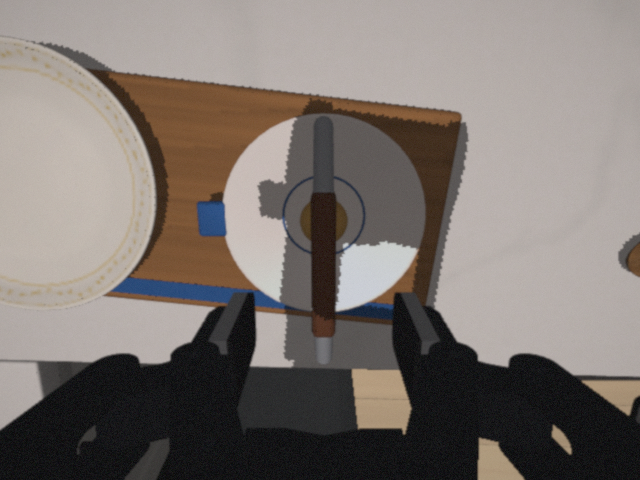

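The bar stands vertical at column 323, midway between the fingers at 247 and 403, and the plate fit agrees. I'll descend and close slowly.

>>> {"name": "arm_command", "arguments": {"deltas": [{"hand": 50,"tx": 0,"ty": 0,"tz": 8,"wx": 0,"wy": 0,"wz": 0},{"hand": 50,"tx": 0,"ty": 0,"tz": 13,"wx": 0,"wy": 0,"wz": 0},{"hand": 50,"tx": 0,"ty": 0,"tz": 15,"wx": 0,"wy": 0,"wz": 0},{"hand": 45,"tx": 0,"ty": 0,"tz": 15,"wx": 0,"wy": 0,"wz": 0},{"hand": 40,"tx": 0,"ty": 0,"tz": 12,"wx": 0,"wy": 0,"wz": 0},{"hand": 35,"tx": 0,"ty": 0,"tz": 7,"wx": 0,"wy": 0,"wz": 0},{"hand": 30,"tx": 0,"ty": 0,"tz": 3,"wx": 0,"wy": 0,"wz": 0},{"hand": 25,"tx": 0,"ty": 0,"tz": 0,"wx": 0,"wy": 0,"wz": 0}], "squeeze": 30}}

```text
clock: 4.45
eef_pos: [457.2, -178.4, 127.3]
tcp_rot: [-3.142, -0.0, -0.232]
contact_force: [0.2, -0.1, 0.3]
opening: 0.294
grasp_force: 0.0
```

>>> {"name": "arm_command", "arguments": {"deltas": [{"hand": 22,"tx": 0,"ty": 0,"tz": 0,"wx": 0,"wy": 0,"wz": 0},{"hand": 19,"tx": 0,"ty": 0,"tz": 0,"wx": 0,"wy": 0,"wz": 0},{"hand": 17,"tx": 0,"ty": 0,"tz": 0,"wx": 0,"wy": 0,"wz": 0},{"hand": 15,"tx": 0,"ty": 0,"tz": 0,"wx": 0,"wy": 0,"wz": 0},{"hand": 14,"tx": 0,"ty": 0,"tz": 0,"wx": 0,"wy": 0,"wz": 0},{"hand": 13,"tx": 0,"ty": 0,"tz": 0,"wx": 0,"wy": 0,"wz": 0},{"hand": 12,"tx": 0,"ty": 0,"tz": 0,"wx": 0,"wy": 0,"wz": 0},{"hand": 11,"tx": 0,"ty": 0,"tz": 0,"wx": 0,"wy": 0,"wz": 0}]}}

```text
clock: 5.45
eef_pos: [457.2, -178.3, 127.3]
tcp_rot: [-3.141, -0.0, -0.232]
contact_force: [-1.1, 1.5, 1.8]
opening: 0.135
grasp_force: 25.9
```

>>> {"name": "arm_command", "arguments": {"deltas": [{"hand": 8,"tx": 0,"ty": 0,"tz": 0,"wx": 0,"wy": 0,"wz": 0},{"hand": 5,"tx": 0,"ty": 0,"tz": 0,"wx": 0,"wy": 0,"wz": 0},{"hand": 0,"tx": 0,"ty": 0,"tz": 0,"wx": 0,"wy": 0,"wz": 0},{"hand": 0,"tx": 0,"ty": 0,"tz": 0,"wx": 0,"wy": 0,"wz": 0}], "squeeze": 60}}

```text
clock: 5.95
eef_pos: [457.2, -178.4, 127.4]
tcp_rot: [-3.141, -0.0, -0.232]
contact_force: [0.6, 2.6, 5.4]
opening: 0.125
grasp_force: 59.0
```

>>> {"name": "arm_command", "arguments": {"deltas": [{"hand": 0,"tx": 0,"ty": 0,"tz": -0.5,"wx": 0,"wy": 0,"wz": 0},{"hand": 0,"tx": 0,"ty": 0,"tz": -1,"wx": 0,"wy": 0,"wz": 0},{"hand": 0,"tx": 0,"ty": 0,"tz": -1.5,"wx": 0,"wy": 0,"wz": 0},{"hand": 0,"tx": 0,"ty": 0,"tz": -2.5,"wx": 0,"wy": 0,"wz": 0},{"hand": 0,"tx": 0,"ty": 0,"tz": -3.5,"wx": 0,"wy": 0,"wz": 0},{"hand": 0,"tx": 0,"ty": 0,"tz": -3.5,"wx": 0,"wy": 0,"wz": 0},{"hand": 0,"tx": 0,"ty": 0,"tz": -2,"wx": 0,"wy": 0,"wz": 0},{"hand": 0,"tx": 0,"ty": 0,"tz": -0.5,"wx": 0,"wy": 0,"wz": 0}]}}

```text
clock: 6.95
eef_pos: [457.2, -178.4, 142.5]
tcp_rot: [3.142, -0.0, -0.232]
contact_force: [0.3, -0.8, -2.8]
opening: 0.125
grasp_force: 58.4
```

```bash
cat > look.py <<'E'
import sys,cv2,numpy as np
from h import *
from rig import r,imaging
n=sys.argv[1];o=[]
for c in("scene","top","wrist"):
    f=imaging.grab_frame(c);np.savez(f"{c}{n}.npz",**f);o.append(f["image"])
s=r.sense();e=s["eef_pos"];c=np.array([e[0],e[1],e[2]-101])
a=np.zeros((600,800,3),np.uint8);a[:360,:480]=cv2.resize(o[2],(480,360))
sc=dict(np.load(f"scene{n}.npz"));u,v=proj(sc,c+[0,0,60]).astype(int)
a[:360,480:]=cv2.resize(o[0][v-45:v+45,u-40:u+40],(320,360))
tp=dict(np.load(f"top{n}.npz"));u,v=proj(tp,c).astype(int)
a[360:,:320]=cv2.resize(o[1][v-30:v+30,u-40:u+40],(320,240))
cv2.imwrite(f"pics/look{n}.png",a[:,:,::-1])
print(s["clock"],e.round(1),s["tcp_rot"].round(3),s["contact_force"].round(1),s["wrist_torque"].round(2),s["opening"].round(3),s["grasp_force"],s["qpos"].round(2))
E
python3 look.py 4
```

```text
Traceback (most recent call last):
  File "look.py", line 14, in <module>
    print(s["clock"],e.round(1),s["tcp_rot"].round(3),s["contact_force"].round(1),s["wrist_torque"].round(2),s["opening"].round(3),s["grasp_force"],s["qpos"].round(2))
                                                                                                             ^^^^^^^^^^^^^^^^^^
AttributeError: 'float' object has no attribute 'round'
```

View pics/look4.png

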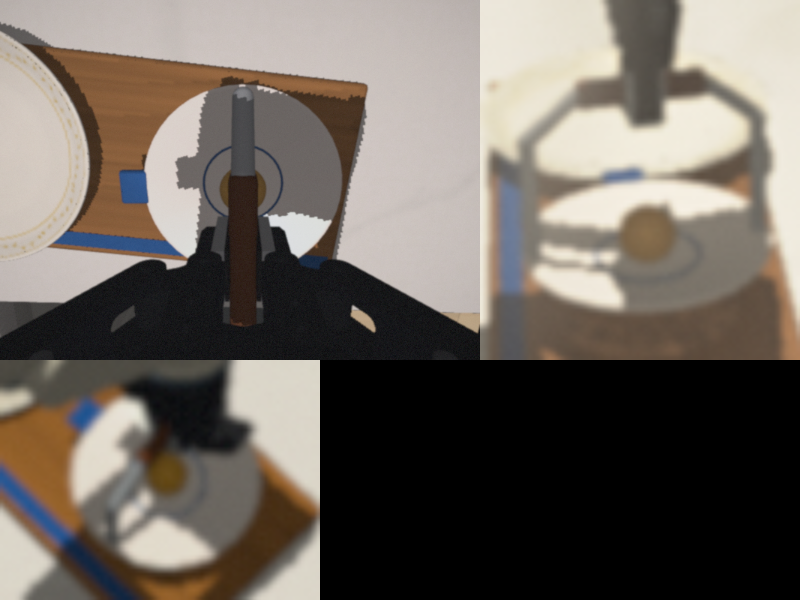

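The dish is airborne and level, the ball is at the middle of the ring, and the bar is firmly between the pads. I'll raise it and then turn it.

>>> {"name": "arm_command", "arguments": {"deltas": [{"hand": 0,"tx": 0,"ty": 0,"tz": -1,"wx": 0,"wy": 0,"wz": 0},{"hand": 0,"tx": 0,"ty": 0,"tz": -2.5,"wx": 0,"wy": 0,"wz": 0},{"hand": 0,"tx": 0,"ty": 0,"tz": -4,"wx": 0,"wy": 0,"wz": 0},{"hand": 0,"tx": 0,"ty": 0,"tz": -6,"wx": 0,"wy": 0,"wz": 0},{"hand": 0,"tx": 0,"ty": 0,"tz": -8,"wx": 0,"wy": 0,"wz": 0},{"hand": 0,"tx": 0,"ty": 0,"tz": -9,"wx": 0,"wy": 0,"wz": 0},{"hand": 0,"tx": 0,"ty": 0,"tz": -9,"wx": 0,"wy": 0,"wz": 0},{"hand": 0,"tx": 0,"ty": 0,"tz": -9,"wx": 0,"wy": 0,"wz": 0}]}}

```text
clock: 8.1
eef_pos: [457.1, -178.4, 191.5]
tcp_rot: [3.142, -0.0, -0.232]
contact_force: [0.8, 0.6, -2.6]
opening: 0.127
grasp_force: 58.4
```

>>> {"name": "arm_command", "arguments": {"deltas": [{"hand": 0,"tx": 0,"ty": 0,"tz": -9,"wx": 0,"wy": 0,"wz": 0},{"hand": 0,"tx": 0,"ty": 0,"tz": -9,"wx": 0,"wy": 0,"wz": 0},{"hand": 0,"tx": 0,"ty": 0,"tz": -8,"wx": 0,"wy": 0,"wz": 0},{"hand": 0,"tx": 0,"ty": 0,"tz": -7,"wx": 0,"wy": 0,"wz": 0},{"hand": 0,"tx": 0,"ty": 0,"tz": -5.5,"wx": 0,"wy": 0,"wz": 0},{"hand": 0,"tx": 0,"ty": 0,"tz": -4,"wx": 0,"wy": 0,"wz": 0},{"hand": 0,"tx": 0,"ty": 0,"tz": -2,"wx": 0,"wy": 0,"wz": 0},{"hand": 0,"tx": 0,"ty": 0,"tz": -0.5,"wx": 0,"wy": 0,"wz": 0}]}}

```text
clock: 9.1
eef_pos: [457.1, -178.4, 235.8]
tcp_rot: [-3.142, 0.0, -0.232]
contact_force: [0.1, 0.7, -2.7]
opening: 0.13
grasp_force: 58.4
```

>>> {"name": "arm_command", "arguments": {"deltas": [{"hand": 0,"tx": 0,"ty": 0,"tz": 0,"wx": 0,"wy": 0,"wz": -0.01},{"hand": 0,"tx": 0,"ty": 0,"tz": 0,"wx": 0,"wy": 0,"wz": -0.02},{"hand": 0,"tx": 0,"ty": 0,"tz": 0,"wx": 0,"wy": 0,"wz": -0.035},{"hand": 0,"tx": 0,"ty": 0,"tz": 0,"wx": 0,"wy": 0,"wz": -0.05},{"hand": 0,"tx": 0,"ty": 0,"tz": 0,"wx": 0,"wy": 0,"wz": -0.06},{"hand": 0,"tx": 0,"ty": 0,"tz": 0,"wx": 0,"wy": 0,"wz": -0.07},{"hand": 0,"tx": 0,"ty": 0,"tz": 0,"wx": 0,"wy": 0,"wz": -0.08},{"hand": 0,"tx": 0,"ty": 0,"tz": 0,"wx": 0,"wy": 0,"wz": -0.08}]}}

```text
clock: 10.1
eef_pos: [457.1, -178.4, 235.7]
tcp_rot: [-3.142, 0.0, 0.177]
contact_force: [-0.5, -0.5, -2.4]
opening: 0.131
grasp_force: 58.4
```

>>> {"name": "arm_command", "arguments": {"deltas": [{"hand": 0,"tx": 0,"ty": 0,"tz": 0,"wx": 0,"wy": 0,"wz": -0.08},{"hand": 0,"tx": 0,"ty": 0,"tz": 0,"wx": 0,"wy": 0,"wz": -0.08},{"hand": 0,"tx": 0,"ty": 0,"tz": 0,"wx": 0,"wy": 0,"wz": -0.08},{"hand": 0,"tx": 0,"ty": 0,"tz": 0,"wx": 0,"wy": 0,"wz": -0.08},{"hand": 0,"tx": 0,"ty": 0,"tz": 0,"wx": 0,"wy": 0,"wz": -0.08},{"hand": 0,"tx": 0,"ty": 0,"tz": 0,"wx": 0,"wy": 0,"wz": -0.08},{"hand": 0,"tx": 0,"ty": 0,"tz": 0,"wx": 0,"wy": 0,"wz": -0.08},{"hand": 0,"tx": 0,"ty": 0,"tz": 0,"wx": 0,"wy": 0,"wz": -0.08}]}}

```text
clock: 11.1
eef_pos: [457.1, -178.4, 235.7]
tcp_rot: [-3.142, 0.0, 0.817]
contact_force: [-0.3, 0.3, -3.1]
opening: 0.128
grasp_force: 58.4
```

>>> {"name": "arm_command", "arguments": {"deltas": [{"hand": 0,"tx": 0,"ty": 0,"tz": 0,"wx": 0,"wy": 0,"wz": -0.08},{"hand": 0,"tx": 0,"ty": 0,"tz": 0,"wx": 0,"wy": 0,"wz": -0.08},{"hand": 0,"tx": 0,"ty": 0,"tz": 0,"wx": 0,"wy": 0,"wz": -0.076},{"hand": 0,"tx": 0,"ty": 0,"tz": 0,"wx": 0,"wy": 0,"wz": -0.065},{"hand": 0,"tx": 0,"ty": 0,"tz": 0,"wx": 0,"wy": 0,"wz": -0.05},{"hand": 0,"tx": 0,"ty": 0,"tz": 0,"wx": 0,"wy": 0,"wz": -0.04},{"hand": 0,"tx": 0,"ty": 0,"tz": 0,"wx": 0,"wy": 0,"wz": -0.02},{"hand": 0,"tx": 0,"ty": 0,"tz": 0,"wx": 0,"wy": 0,"wz": -0.01}]}}

```text
clock: 12.1
eef_pos: [457.1, -178.4, 235.8]
tcp_rot: [-3.142, 0.0, 1.234]
contact_force: [-0.0, 0.1, -3.5]
opening: 0.127
grasp_force: 58.4
```

```bash
sed -i 's/s\["opening"\].round(3)/s["opening"]/' look.py; python3 look.py 5
```

```text
12.25 [ 457.1 -178.4  235.8] [3.142 0.    1.234] [ 0.1  0.8 -2.6] [-0.03  0.    0.02] 0.1273116292074987 58.386191725730896 [-0.38  0.14  1.91 -0.    1.1  -0.04]
```

View pics/look5.png

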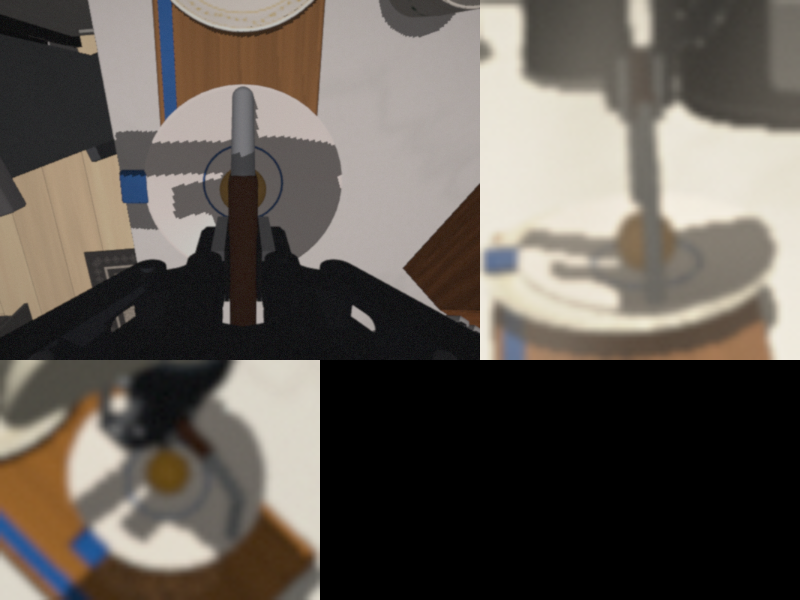

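The dish is turned square, with its blue tab over the striped side and the ball still centred. I'll carry it over the plate.

>>> {"name": "arm_command", "arguments": {"deltas": [{"hand": 0,"tx": 1,"ty": 0,"tz": 0,"wx": 0,"wy": 0,"wz": 0},{"hand": 0,"tx": 2.5,"ty": 0,"tz": 0,"wx": 0,"wy": 0,"wz": 0},{"hand": 0,"tx": 4,"ty": 0,"tz": 0,"wx": 0,"wy": 0,"wz": 0},{"hand": 0,"tx": 6,"ty": 0,"tz": 0,"wx": 0,"wy": 0,"wz": 0},{"hand": 0,"tx": 8,"ty": 0,"tz": 0,"wx": 0,"wy": 0,"wz": 0},{"hand": 0,"tx": 10,"ty": 0,"tz": 0,"wx": 0,"wy": 0,"wz": 0},{"hand": 0,"tx": 11,"ty": 0,"tz": 0,"wx": 0,"wy": 0,"wz": 0},{"hand": 0,"tx": 12,"ty": 0,"tz": 0,"wx": 0,"wy": 0,"wz": 0}]}}

```text
clock: 13.25
eef_pos: [475.4, -126.1, 235.8]
tcp_rot: [3.142, -0.0, 1.234]
contact_force: [-0.4, 0.7, -2.9]
opening: 0.132
grasp_force: 58.4
```

>>> {"name": "arm_command", "arguments": {"deltas": [{"hand": 0,"tx": 14,"ty": 0,"tz": 0,"wx": 0,"wy": 0,"wz": 0},{"hand": 0,"tx": 14,"ty": 0,"tz": 0,"wx": 0,"wy": 0,"wz": 0},{"hand": 0,"tx": 14,"ty": 0,"tz": 0,"wx": 0,"wy": 0,"wz": 0},{"hand": 0,"tx": 14,"ty": 0,"tz": 0,"wx": 0,"wy": 0,"wz": 0},{"hand": 0,"tx": 14,"ty": 0,"tz": 0,"wx": 0,"wy": 0,"wz": 0},{"hand": 0,"tx": 14,"ty": 0,"tz": 0,"wx": 0,"wy": 0,"wz": 0},{"hand": 0,"tx": 14,"ty": 0,"tz": 0,"wx": 0,"wy": 0,"wz": 0},{"hand": 0,"tx": 14,"ty": 0,"tz": 0,"wx": 0,"wy": 0,"wz": 0}]}}

```text
clock: 14.25
eef_pos: [512.4, -20.4, 235.7]
tcp_rot: [-3.142, -0.0, 1.234]
contact_force: [-0.3, -0.1, -2.8]
opening: 0.127
grasp_force: 58.4
```

>>> {"name": "arm_command", "arguments": {"deltas": [{"hand": 0,"tx": 13,"ty": 0,"tz": 0,"wx": 0,"wy": 0,"wz": 0},{"hand": 0,"tx": 11.5,"ty": 0,"tz": 0,"wx": 0,"wy": 0,"wz": 0},{"hand": 0,"tx": 10,"ty": 0,"tz": 0,"wx": 0,"wy": 0,"wz": 0},{"hand": 0,"tx": 8,"ty": 0,"tz": 0,"wx": 0,"wy": 0,"wz": 0},{"hand": 0,"tx": 6,"ty": 0,"tz": 0,"wx": 0,"wy": 0,"wz": 0},{"hand": 0,"tx": 4,"ty": 0,"tz": 0,"wx": 0,"wy": 0,"wz": 0},{"hand": 0,"tx": 2,"ty": 0,"tz": 0,"wx": 0,"wy": 0,"wz": 0},{"hand": 0,"tx": 1,"ty": 0,"tz": 0,"wx": 0,"wy": 0,"wz": 0}]}}

```text
clock: 15.25
eef_pos: [530.5, 31.1, 235.8]
tcp_rot: [-3.142, 0.0, 1.234]
contact_force: [-1.1, 0.1, -2.5]
opening: 0.132
grasp_force: 58.4
```

>>> {"name": "arm_command", "arguments": {"deltas": [{"hand": 0,"tx": 0,"ty": 0,"tz": 0,"wx": 0,"wy": 0,"wz": 0},{"hand": 0,"tx": 0,"ty": 0,"tz": 0,"wx": 0,"wy": 0,"wz": 0},{"hand": 0,"tx": 0,"ty": 0,"tz": 0,"wx": 0,"wy": 0,"wz": 0},{"hand": 0,"tx": 0,"ty": 0,"tz": 0,"wx": 0,"wy": 0,"wz": 0},{"hand": 0,"tx": 0,"ty": 0,"tz": 0,"wx": 0,"wy": 0,"wz": 0},{"hand": 0,"tx": 0,"ty": 0,"tz": 0,"wx": 0,"wy": 0,"wz": 0},{"hand": 0,"tx": 0,"ty": 0,"tz": 0,"wx": 0,"wy": 0,"wz": 0},{"hand": 0,"tx": 0,"ty": 0,"tz": 0,"wx": 0,"wy": 0,"wz": 0}]}}

```text
clock: 16.25
eef_pos: [530.5, 31.1, 235.8]
tcp_rot: [3.142, -0.0, 1.234]
contact_force: [0.5, -0.3, -2.4]
opening: 0.126
grasp_force: 58.4
```

```bash
python3 look.py 6
```

```text
16.4 [530.5  31.1 235.8] [-3.142  0.     1.234] [ 0.4 -0.1 -3.6] [ 0.03 -0.02  0.03] 0.12775288201332327 58.38613271713257 [ 0.06  0.2   1.83 -0.    1.11  0.39]
```

View pics/look6.png

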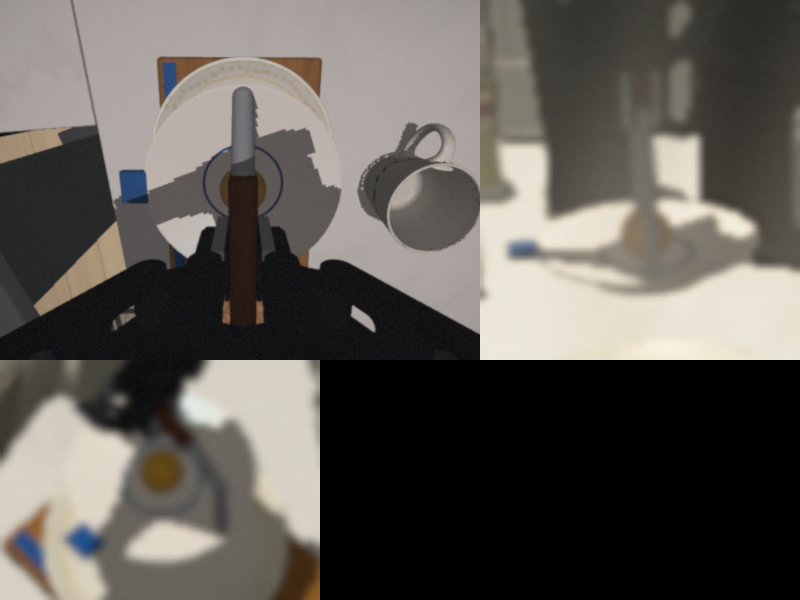

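The dish is over the plate and square to the board, and the ball is in the same place in the ring as before. I'll hand it in.

```bash
python3 -c "
from rig import r
print(r.sign_off())"
```

```text
the job is handed in; nothing more can be done
None
```

The job is handed in at about 16 s: the dish was lifted clear of the trivet, turned about 84° anticlockwise so its tab points to the blue-striped edge, and is held still and level, centred to about 1 mm of the measured plate centre. Its underside is about 95 mm above the plate rim, the ball is in the middle of the ring, and the mug, bowl and shaker were not touched; no verdict came back.

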